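Clear and hold open the sprung-lid supply box

TASK

The lid of the craft supply box has to be held part-way open so that a colleague can reach in. First take the jar that stands on the lid and stand it upright on the bare cork disc in the plywood tray, and let go of it; then lift the sprung lid by its bar handle until it is in line with (parallel to) the steel gauge arm on the side of the box, and finish while still holding the lid still at that angle, as it snaps shut if let go. Do not shift the gauge arm or the other things on the table.

Things in the scene. Friction and masses are not known exactly. Their poses are not given: they have to be found in the camera images.
- lid (a joint): opening angle of the white lid, rad: 0 shut (the start), grows as the front edge rises, stop at 1.4. A spring in the hinge pulls it shut, about 0.64 N m when shut plus 0.8 N m per rad, and the lid weighs 0.35 kg: 6 to 10 N at the handle. The lid is a flat plate 186 x 204 x 8 mm, its top 9 mm above the hinge line when shut
- gauge (a joint): angle of the steel gauge arm, rad, on the same hinge line and counted as the lid's: the lid is in line with it when joint lid equals joint gauge. Different every time (0.45 to 0.9). It stays by friction
- lid_handle (a point): centre of the lid's handle: a round steel bar 12 mm thick and 100 mm long between two posts, parallel to the hinge, its axis 41 mm above the lid's top (bar and posts fixed to the lid). Turns with the lid. In the lid's axes the bar lies 155 mm in front (-x) of the hinge line and 50 mm above (+z); when shut 140 mm above the table
- box_hinge (a point): middle of the hinge line, on the far rim of the grey box (180 x 200 x 90 mm, fixed to the table), 90 mm above the table. Its x axis points level from the box's front to its back, its y axis along the hinge, z up: its yaw is the box's yaw. The lid turns about this y axis
- gauge_tip (a point): free end of the steel gauge arm: a flat bar 150 mm long, 14 mm high, 8 mm thick, pivoted on the hinge line on the outside of the box's +y side, 115 mm from the middle, pointing forward and up: its tip stands 155 to 210 mm above the table, so carry things over it with room to spare. Its x axis runs along the arm from this tip to the hinge
- jar_center (a point): centre (half-way up) of the jar that stands on the lid behind the handle: closed round jar, grey with white screw cap, 42 mm across, 66 mm high, 0.08 to 0.17 kg. Its underside is 33 mm below
- place_top (a point): centre of the top of the bare cork disc (56 mm across, 3 mm thick, fixed) in the tray, 9 mm above the table: one of three places 80 mm apart in a row along the tray, the other two taken by jars. The place's x axis runs along the row. The tray is plywood, 260 x 100 mm with a rim 16 mm high, fixed
- jar_b_center (a point): centre of a second, like jar standing in the tray; leave it
- jar_c_center (a point): centre of a third, like jar standing in the tray; leave it
- tape: roll of paper tape lying flat, 80 mm across, 24 mm high; underside centre; leave it
- stamp: wooden hand stamp standing between box and tray, 32 mm across, 50 mm high; underside centre; leave it
- glue: white glue bottle, 56 mm across, 130 mm high; underside centre; leave it
- pens: pen pot, 80 mm across, pens up to 180 mm high; underside centre; leave it
- stapler: stapler, 140 x 34 x 50 mm; underside centre; leave it
Things that resemble listed ones, but are neither listed nor needed, are in the scene too. Leave any orange or red look-alike of the part that bears jar_center alone.

How it is judged:
On the way:
1. the jar stands upright on the cork disc, let go, with the lid still shut (horizontal distance between jar_center and place_top below 0.018 m and angle between jar_center's own z axis and vertical below 0.15 rad and z of jar_center in the frame of place_top between 0.027 and 0.039 m and contact force between the fingers and jar below 0.1 N and linear speed of jar below 0.02 m/s and value of joint lid below 0.1 rad), for 0.2 s.
At the end, for the whole second after the job is handed in: The lid is held still by the fingers (more than 2 N on it) within 0.10 rad of the gauge arm's angle, and the jar stands upright, untouched and still on the cork disc, its axis within 18 mm of the disc's centre (angle between the x axis of lid_handle and the x axis of gauge_tip, either way round below 0.1 rad and velocity of joint lid between -0.06 and 0.06 rad/s and contact force between the fingers and lid above 2 N and horizontal distance between jar_center and place_top below 0.018 m and angle between jar_center's own z axis and vertical below 0.15 rad and z of jar_center in the frame of place_top between 0.027 and 0.039 m and contact force between the fingers and jar below 0.1 N and linear speed of jar below 0.02 m/s); the arm keeps its last pose, push and grip.
It fails at once if the lid is lifted before the jar stands on the cork disc (value of joint lid above 0.15 rad and horizontal distance between jar_center and place_top above 0.03 m).
It fails at once if the gauge arm is shifted (its tip by more than 12 mm) (distance of gauge_tip from where it was at the start of the episode above 0.012 m).
It fails at once if another thing on the table is shifted by more than 30 mm (distance of any of jar_b_center, jar_c_center, tape, stamp, glue, pens, stapler from where it was at the start of the episode above 0.03 m).
It also fails if it takes over 54 s, if anything falls off the work surface, if the arm or the gripper's body presses on something with over 40 N, if the wrist force passes 120 N, or if a joint passes its speed limit or range.

ROBOT

A 6-joint arm with a two-finger parallel gripper is mounted at the origin on the work surface. World frame = base frame: x ahead of the robot, y to its left, z up, the work surface at z = 0. Lengths are in m, angles in rad, forces in N, time in s.
With the tool pointing down it reaches from about 0.35 to 0.975 m from the base axis. Payload 4.9 kg.
Tool frame: the origin (TCP) lies between the finger pads; the fingertips stand 22 mm ahead of it and the grasp point (between the pads) lies 3 mm ahead of it; z points along the fingers, y is the line along which they close (so a half turn about z gives the same grasp; the last joint's range is limited). The gripper opens to 85 mm and grips with 20 to 120 N. Pads are 22 mm wide; open, the fingers measure 114 mm over their backs; the gripper's body (76 mm by 85 mm) begins 54 mm behind the grasp point. The pads swing forward as they close: fully open they stand 13 mm farther back than shut.
Start: joints at [-1.22, 0.053, 1.613, -0, 1.476, -0.119], TCP at [0.283, -0.557, 0.253] pointing down, gripper open.
Joint ranges: [-3.01, 3.01], [-1.01, 2.22], [0.06, 2.58], [-1.02, 4.17], [0.09, 2.62], [-3.14, 3.14]. Speed limits (rad/s): [2.57, 2.57, 3.14, 3.14, 3.14, 3.14].

INTERFACE

Orientations are given as a unit quaternion [w, x, y, z].
In Python, from plant import state, grab_frame, get_calibration, job_done, recognise, regions_of gives the robot as it stands.
- The arm moves only by the tool apply_moves, never from a script. Its argument "targets" is a list of rows, each an object with "translation": the shift along the tool's x, y, z normalised to -1 to 1, where 1 is 100 mm, a list of three; "twist": the turn about the tool's z normalised to -1 to 1, where 1 is 0.1 rad; "hand": the opening, from 0 (shut) to 1 (fully open). A call has 1 to 8 rows; each row shifts and turns the commanded pose from where the row before left it, along the tool's axes as they then stand; what a row does not reach is not made up. A row lasts 1/10 s, in which the tool goes at most 50 mm and 8.59 degrees, less where a joint would pass 70% of its speed; a pose out of reach is approached as far as the arm can. A call with a number of a shift or a turn outside -1 to 1 is refused whole. A call with a gripper value outside its range is refused whole. The fingers move at their own pace and stop on an object; the grip force is fixed at half the most. Time passes only in rows, so rows that do not move let the fingers close. It gives the time, the measured TCP pose, the force, the opening and the grip force at its end, in the units of the state.
- state(): the state, without advancing time (a new reading comes with each control period).
- grab_frame(name): name is "scene" or "top"; returns the picture (420x560x3 uint8, red, green, blue); there is no depth.
- get_calibration(name): a dict with "camera_matrix" (3x3 intrinsics, pixels), "pose" (4x4, takes a point from camera to world coordinates). Camera axes: x right, y up, looking along -z (the intrinsics and any distortion apply to the point x, -y, -z); pixel columns grow to the right and rows downward; lengths in m; the calibration is good to about 2 mm. A picture is of the moment at which its call begins. get_calibration takes no time and is no camera call.
- job_done(): hands the job in; it is judged then, once.
Trained networks look in the newest picture that a camera, given by its name, has taken for a name from the list of things; names that differ only in an ending like _2 or _b are one class to them, and where a whole thing is asked for, a point or a joint stands for the part that bears it (a point fixed in the world has none). Each returns a list of dicts, best first, with "score" (0 to 1); they miss things now and then, are a little off and sometimes report something else, mostly with a low value. They report only what shows in the picture. A call takes as long as a camera call. They do not tell look-alikes from the thing itself.
- recognise(camera, query): "point" ([x, y, z] in m, in world coordinates, good to about 4 mm: the middle of the surface that is visible of it).
- regions_of(camera, query): "pixels" (420x560 bool, what is visible of it).
The state is a dict: "time": time; "joint_pos": joint angles; "joint_vel": joint speeds; "joint_efforts": joint torques, N m; "tool_pos": TCP position; "tool_rot": TCP orientation; "contact_force": force on the tool from outside, world axes, zero at the start; "ft_torque": the same for the moment, N m; "gripper_width": opening from 0.0 (shut) to 1.0 (fully open); "grasp_force": force on a finger pad.
Only numpy, scipy, OpenCV 4.12 (cv2) and the standard library are available. Lean on these libraries where they do the work, as an engineer would, in place of code of your own. Each camera call takes 0.05 s, during which the arm holds its last target. There are 200 camera calls.

## Working session

There is one attempt and no reset: what is moved stays moved. The work goes in short steps, Python scripts to look and compute and a tool call to move; the robot and the scene stay as the last step left them, time stands still between calls to the robot, and variables do not carry over. Pictures are saved under pics/ and viewed, at most 10 in all, crops included, and the job is handed in when it is done.

Besides the shell and the picture viewer there is one more tool, called after ">>>" by a JSON object that holds its "method" and its "body". apply_moves: Moves the arm, as the interface text tells. Its arguments: {"type":"object","properties":{"targets":{"type":"array"}},"required":["targets"]}

```bash
mkdir -p pics; ls
cat > h.py <<'E'
import numpy as np, cv2
from plant import *
def proj(cam,P):
    c=get_calibration(cam);T=np.linalg.inv(c["pose"]);p=T[:3,:3]@np.asarray(P,float)+T[:3,3]
    q=c["camera_matrix"]@np.array([p[0],-p[1],-p[2]]);return q[:2]/q[2]
def ray(cam,uv):
    c=get_calibration(cam);d=np.linalg.inv(c["camera_matrix"])@np.array([uv[0],uv[1],1.])
    return c["pose"][:3,3],c["pose"][:3,:3]@np.array([d[0],-d[1],-d[2]])
def atz(cam,uv,z):
    o,d=ray(cam,uv);return o+d*(z-o[2])/d[2]
def tri(uvs):
    A=np.zeros((3,3));b=np.zeros(3)
    for cam,uv in uvs:
        o,d=ray(cam,uv);d=d/np.linalg.norm(d);M=np.eye(3)-np.outer(d,d);A+=M;b+=M@o
    return np.linalg.solve(A,b)
E
python3 - <<'E'
from h import *
s=state();print(s)
for n in("scene","top"):
    im=grab_frame(n);cv2.imwrite(f"pics/{n}0.png",im[:,:,::-1]);c=get_calibration(n);print(n,np.round(c["camera_matrix"],1).tolist(),np.round(c["pose"],3).tolist(),[k for k in c])
    for q in("jar_center","lid","lid_handle","gauge_tip","gauge","place_top","stamp","glue","tape","pens","stapler","box_hinge"):
        try:
            for r in recognise(n,q)[:4]:print(n,q,round(r["score"],2),np.round(r["point"],3),np.round(proj(n,r["point"])))
        except Exception as e:print(q,e)
E
```

```text
pics
{'time': 0.0, 'joint_pos': array([-1.22000548e+00,  5.33395887e-02,  1.61432834e+00,  5.31679093e-05,
        1.47596724e+00, -1.19012918e-01]), 'joint_vel': array([ 0.00022235,  0.00152359, -0.00171422, -0.00023241, -0.0008417 ,
       -0.00084139]), 'joint_efforts': array([ 2.41162852e-03, -3.93680227e+01, -3.70175314e+01,  1.39401923e-04,
        6.96379910e-03, -1.50397817e-06]), 'tool_pos': array([ 0.28274843, -0.55673216,  0.25205315]), 'tool_rot': array([-1.01746522e-03,  9.72537268e-01,  2.32744966e-01, -9.18030810e-05]), 'contact_force': array([ 0.04752896,  0.23173719, -0.24877856]), 'ft_torque': array([0.00525893, 0.01046279, 0.03630743]), 'grasp_force': 0.0, 'gripper_width': 0.9980286569133121}
scene [[493.5, 0.0, 276.5], [0.0, 493.5, 216.0], [0.0, 0.0, 1.0]] [[0.66, -0.637, 0.398, 1.099], [0.751, 0.566, -0.339, -0.473], [-0.01, 0.522, 0.853, 1.255], [0.0, 0.0, 0.0, 1.0]] ['camera_matrix', 'pose']
scene jar_center 0.86 [0.728 0.209 0.058] [375. 217.]
scene jar_center 0.8 [0.57  0.166 0.148] [327. 173.]
scene jar_center 0.72 [0.374 0.154 0.044] [278. 157.]
scene jar_c
[... 910 characters left out ...]
 174.]
top jar_center 0.67 [ 0.539 -0.492  0.073] [424. 225.]
top jar_center 0.58 [0.726 0.222 0.068] [205. 165.]
top lid 0.64 [0.536 0.175 0.101] [217. 223.]
top lid_handle 0.97 [0.54  0.176 0.099] [217. 222.]
top gauge 0.73 [ 0.54  -0.488  0.072] [422. 225.]
top place_top 0.53 [ 0.649 -0.191  0.007] [329. 192.]
top stamp 0.46 [ 0.557 -0.01   0.043] [275. 218.]
top glue 0.85 [0.757 0.003 0.088] [272. 156.]
top tape 0.78 [0.428 0.004 0.024] [271. 257.]
top tape 0.23 [0.536 0.176 0.102] [217. 223.]
top pens 0.74 [ 0.541 -0.489  0.074] [423. 225.]
top stapler 0.84 [0.512 0.461 0.044] [132. 230.]
top stapler 0.41 [0.425 0.003 0.021] [271. 258.]
top box_hinge 0.91 [0.54  0.178 0.1  ] [216. 222.]
```

View pics/scene0.png

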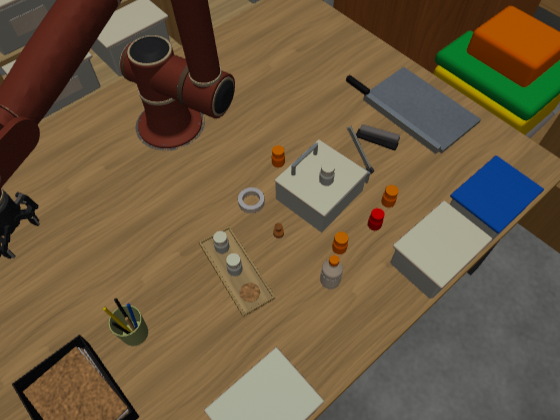

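View pics/top0.png

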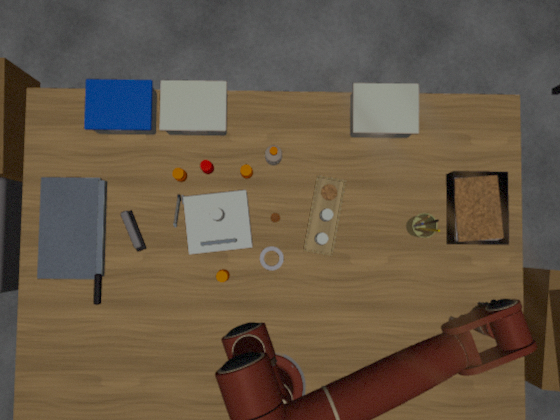

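The scene shows these jar-like things:
- A grey jar with a white cap on the lid, at scene (327,173) / top (217,213).
- Two grey jars in the tray, at scene (220,240) and (233,263).
- Orange look-alikes at scene (278,156), (390,196) and (340,242), and a red one at (376,218).

The jar I need is the grey one on the lid behind the bar handle. The bare cork is at scene (249,291) / top (329,192). I'll confirm with one enlarged crop and measure.

Run:
```python
from h import *
S=grab_frame("scene")[:,:,::-1];T=grab_frame("top")[:,:,::-1]
a=cv2.resize(S[125:235,260:390],None,fx=3,fy=3,interpolation=2);b=cv2.resize(T[180:262,165:262],None,fx=4,fy=4,interpolation=2)
h=330;b=cv2.resize(b,(int(b.shape[1]*h/b.shape[0]),h));cv2.imwrite("pics/crop1.png",np.hstack([a,b])[:,:800])
print(a.shape,b.shape)
def regs(c,q):
    out=[]
    for r in regions_of(c,q)[:6]:
        m=r["pixels"];ys,xs=np.nonzero(m)
        if len(xs):out.append(((xs.mean(),ys.mean()),m,r["score"]))
    return out
for c in("scene","top"):
    for q in("jar_center","place_top","lid","lid_handle","gauge_tip","stamp"):
        for uv,m,s in regs(c,q):
            ys,xs=np.nonzero(m);rc=cv2.minAreaRect(np.c_[xs,ys].astype(np.float32))
            print(c,q,round(s,2),np.round(uv,1),len(xs),xs.min(),xs.max(),ys.min(),ys.max(),np.round(cv2.boxPoints(rc),1).tolist())
```

```text
(330, 390, 3) (330, 390, 3)
scene jar_center 0.88 [326.8 172.5] 325 319 334 161 184 [[319.0, 161.0], [334.0, 161.0], [334.0, 184.0], [319.0, 184.0]]
scene jar_center 0.86 [375.4 218.7] 324 367 384 207 230 [[364.6000061035156, 228.39999389648438], [370.6000061035156, 204.60000610351562], [385.6000061035156, 208.39999389648438], [379.70001220703125, 232.1999969482422]]
scene jar_center 0.78 [389.5 196. ] 256 382 397 186 206 [[380.6000061035156, 205.3000030517578], [384.1000061035156, 184.39999389648438], [397.8999938964844, 186.60000610351562], [394.3999938964844, 207.60000610351562]]
scene jar_center 0.77 [340.  242.4] 281 332 347 231 253 [[330.3999938964844, 251.39999389648438], [335.79998779296875, 229.6999969482422], [349.70001220703125, 233.1999969482422], [344.29998779296875, 254.8000030517578]]
scene jar_center 0.63 [277.8 155.9] 293 271 286 145 167 [[271.0, 167.0], [271.0, 145.0], [286.0, 145.0], [286.0, 167.0]]
scene place_top 0.64 [249.4 291.7] 308 240 259 282 301 [[240.0, 282.0], [259.0, 282.0], [259.0, 301.0], [240.0, 301.0]]
scene lid 0.94 [320.1 177. ] 3460 275 367 140 21
[... 1744 characters left out ...]
145 211 251 [[118.9000015258789, 213.1999969482422], [130.6999969482422, 208.60000610351562], [146.3000030517578, 248.3000030517578], [134.60000610351562, 252.89999389648438]]
top lid_handle 0.57 [216.9 222.2] 3470 183 250 190 254 [[181.89999389648438, 196.8000030517578], [245.60000610351562, 189.6999969482422], [252.0, 247.1999969482422], [188.3000030517578, 254.3000030517578]]
top gauge_tip 0.49 [176.7 208.8] 100 174 180 196 225 [[171.6999969482422, 224.39999389648438], [177.0, 195.60000610351562], [180.8000030517578, 196.3000030517578], [175.60000610351562, 225.10000610351562]]
top stamp 0.47 [274.7 217.4] 49 271 278 214 221 [[271.0, 214.0], [278.0, 214.0], [278.0, 221.0], [271.0, 221.0]]
```

View pics/crop1.png

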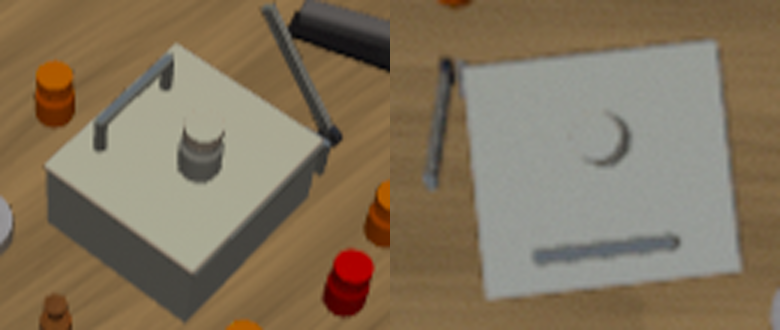

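The crop confirms it: the grey jar with the white cap stands on the lid behind the bar, and the gauge arm is on the box's left (+y) side. Next I'll fit the box pose, the gauge angle, the jar and the cork from both views.

```bash
cat > fit.py <<'E'
from h import *
from scipy.optimize import least_squares
C=lambda x,y,z:np.array([x,y,z])
obs={"top":dict(b1=(202.3,243.9),b2=(235.1,240.2),c=[(183.4,196.7),(246.1,190),(252,247.4),(189.1,254.1)],gt=(175.4,225.3),gh=(176.2,196.2)),
"scene":dict(b1=(316,146),b2=(293.7,167.7),c=[(368.3,173.3),(324.3,215),(275,180.3),(319,139.7)],gt=(349.3,128.3),gh=(371.7,170))}
def W(p,l):
    c,s=np.cos(p[2]),np.sin(p[2]);return np.array([p[0]+c*l[0]-s*l[1],p[1]+s*l[0]+c*l[1],.09+l[2]])
def res(p):
    x0=p[4];g=p[3];r=[]
    for cam,o in obs.items():
        d=p[5:7] if cam=="top" else p[7:9]
        pts=[(W(p,(-.155,.047,.05)),o["b1"]),(W(p,(-.155,-.047,.05)),o["b2"]),(W(p,(-.147*np.cos(g),.115,.147*np.sin(g))),o["gt"]),(W(p,(0,.115,0)),o["gh"])]
        pts+=[(W(p,l+(.009,)),q) for l,q in zip([(x0,.102),(x0,-.102),(x0-.186,-.102),(x0-.186,.102)],o["c"])]
        r+=[proj(cam,P)+d-np.array(q) for P,q in pts]
    return np.r_[np.ravel(r),p[5:9]]
E
cat > run.py <<'E'
from fit import *
f=least_squares(res,[.63,.17,0,.6,.003,0,0,0,0]);p=f.x
print(np.round(p,3),"res",np.round(f.fun.reshape(-1,2),1).tolist())
print("handle",W(p,(-.155,0,.05)))
j=tri([("scene",np.array((326.8,172.8))),("top",(216.7,214.6))]);print("jar tri",j, atz("scene",(326.8,173.),.133), atz("top",(216.7,214.6),.160))
k=tri([("scene",(249.4,291.7)),("top",(328.4,192.5))]);print("cork",k,atz("scene",(249.4,291.7),.009),atz("top",(328.4,192.5),.009))
print("jars", atz("top",(327,215),.075),atz("scene",(233.5,263),.045),atz("top",(322.5,238.5),.075),atz("scene",(220.5,240),.045))
print("stamp",atz("top",(274.7,217.4),.045),atz("scene",(278.1,230.2),.025))
E
python3 run.py
```

```text
[ 0.634  0.186  0.124  0.871  0.    -0.238  0.48   0.272  0.725] res [[0.7, -0.9], [-1.9, -0.6], [-0.2, 0.0], [2.8, 1.2], [-0.9, -0.2], [-0.1, -0.5], [0.4, -0.0], [-0.6, 0.5], [-0.0, 0.3], [1.2, -1.9], [0.0, 0.5], [-1.0, 0.8], [0.3, -1.6], [0.3, 1.7], [-0.9, 0.0], [-0.2, -0.5], [-0.2, 0.5], [0.3, 0.7]]
handle [0.47973845 0.16639877 0.14      ]
jar tri [0.56144929 0.17374332 0.13129316] [0.56266483 0.17213401 0.133     ] [0.55989667 0.1707085  0.16      ]
cork [ 0.64816613 -0.19004549  0.00428797] [ 0.64941888 -0.19170841  0.009     ] [ 0.64810773 -0.18890282  0.009     ]
jars [ 0.56782227 -0.1772619   0.075     ] [ 0.56922761 -0.17882426  0.045     ] [ 0.49151281 -0.16312963  0.075     ] [ 0.48936179 -0.16146594  0.045     ]
stamp [ 0.55961014 -0.00793091  0.045     ] [ 0.56390487 -0.01261543  0.025     ]
```

>>> {"method": "apply_moves", "body": {"targets": [{"translation": [0.24, -0.22, -0.02], "twist": 0, "hand": 1}, {"translation": [0.24, -0.22, -0.02], "twist": 0, "hand": 1}, {"translation": [0.24, -0.22, -0.02], "twist": 0, "hand": 1}, {"translation": [0.24, -0.22, -0.02], "twist": 0, "hand": 1}, {"translation": [0.24, -0.22, -0.02], "twist": 0, "hand": 1}, {"translation": [0.24, -0.22, -0.02], "twist": 0, "hand": 1}, {"translation": [0.24, -0.22, -0.02], "twist": 0, "hand": 1}, {"translation": [0.24, -0.22, -0.02], "twist": 0, "hand": 1}]}}

```text
time: 2.8
tool_pos: [0.3747, -0.3122, 0.2695]
tool_rot: [0.0, 0.973, 0.233, 0.0]
contact_force: [0.9, 0.3, 0.0]
gripper_width: 0.999
grasp_force: 0.0
```

>>> {"method": "apply_moves", "body": {"targets": [{"translation": [0.24, -0.22, -0.02], "twist": 0, "hand": 1}, {"translation": [0.24, -0.22, -0.02], "twist": 0, "hand": 1}, {"translation": [0.24, -0.22, -0.02], "twist": 0, "hand": 1}, {"translation": [0.24, -0.22, -0.02], "twist": 0, "hand": 1}, {"translation": [0.24, -0.22, -0.02], "twist": 0, "hand": 1}, {"translation": [0.24, -0.22, -0.02], "twist": 0, "hand": 1}, {"translation": [0.24, -0.22, -0.02], "twist": 0, "hand": 1}, {"translation": [0.24, -0.22, -0.02], "twist": 0, "hand": 1}]}}

```text
time: 3.6
tool_pos: [0.4663, -0.0682, 0.2856]
tool_rot: [0.0, 0.973, 0.233, 0.0]
contact_force: [0.5, -1.0, 0.0]
gripper_width: 0.996
grasp_force: 0.0
```

>>> {"method": "apply_moves", "body": {"targets": [{"translation": [0.24, -0.21, 0], "twist": 0, "hand": 1}, {"translation": [0.24, -0.21, 0], "twist": 0, "hand": 1}, {"translation": [0.24, -0.21, 0], "twist": 0, "hand": 1}, {"translation": [0.24, -0.21, 0], "twist": 0, "hand": 1}, {"translation": [0.24, -0.21, 0], "twist": 0, "hand": 1}, {"translation": [0.24, -0.21, 0], "twist": 0, "hand": 1}, {"translation": [0.24, -0.21, 0], "twist": 0, "hand": 1}, {"translation": [0.1, -0.1, 0], "twist": 0, "hand": 1}]}}

```text
time: 4.4
tool_pos: [0.554, 0.153, 0.2852]
tool_rot: [-0.0, 0.972, 0.234, -0.0]
contact_force: [0.1, -0.5, 0.2]
gripper_width: 0.999
grasp_force: 0.0
```

>>> {"method": "apply_moves", "body": {"targets": [{"translation": [0, 0, 0], "twist": 0.87, "hand": 1}, {"translation": [0, 0, 0], "twist": 0.87, "hand": 1}, {"translation": [0, 0, 0], "twist": 0.87, "hand": 1}, {"translation": [0, 0, 0], "twist": 0.87, "hand": 1}, {"translation": [0, 0, 0], "twist": 0, "hand": 1}, {"translation": [0, 0, 0], "twist": 0, "hand": 1}]}}

```text
time: 5.0
tool_pos: [0.5535, 0.1506, 0.2853]
tool_rot: [0.0, 0.998, 0.062, -0.0]
contact_force: [0.0, 0.4, -0.5]
gripper_width: 1.0
grasp_force: 0.0
```

```bash
cat >> h.py <<'E'
def to(P,yaw):
    s=state();w,x,y,z=s["tool_rot"];t=2*np.arctan2(y,x);d=np.array(P)-s["tool_pos"]
    print("pos",np.round(s["tool_pos"],4),"yaw",round(t,3),"tool shift mm/100",np.round([10*(d[0]*np.cos(t)+d[1]*np.sin(t)),10*(d[0]*np.sin(t)-d[1]*np.cos(t)),-10*d[2]],3),"twist",round((t-yaw)*10,2),"F",np.round(s["contact_force"],1),"w",round(s["gripper_width"],3),"g",round(s["grasp_force"],1),"t",s["time"])
E
python3 - <<'E'
from h import *
to([.5615,.172,.137],.124)
im=grab_frame("scene")[:,:,::-1];cv2.imwrite("pics/s2.png",cv2.resize(im[60:260,220:420],None,fx=3,fy=3,interpolation=2))
E
```

```text
pos [0.5535 0.1506 0.2853] yaw 0.123 tool shift mm/100 [ 0.105 -0.203  1.483] twist -0.01 F [ 0.   0.4 -0.5] w 1.0 g 0.0 t 5.0
```

View pics/s2.png

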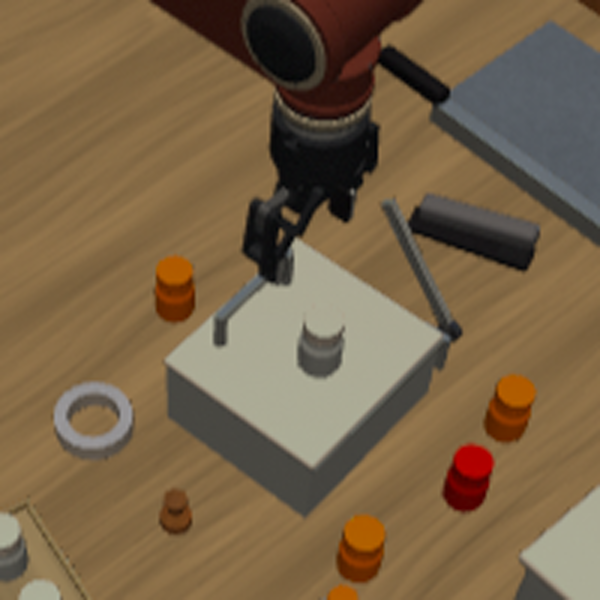

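The gripper is above the lid. The jar (crop (322,342)) and the gauge (crop (425,265)) are undisturbed. I'll shift over the jar and descend.

>>> {"method": "apply_moves", "body": {"targets": [{"translation": [0.1, -0.2, 0], "twist": 0, "hand": 1}, {"translation": [0, 0, 0.25], "twist": 0, "hand": 1}, {"translation": [0, 0, 0.25], "twist": 0, "hand": 1}, {"translation": [0, 0, 0.25], "twist": 0, "hand": 1}, {"translation": [0, 0, 0.25], "twist": 0, "hand": 1}, {"translation": [0, 0, 0.25], "twist": 0, "hand": 1}, {"translation": [0, 0, 0.23], "twist": 0, "hand": 1}, {"translation": [0, 0, 0], "twist": 0, "hand": 1}]}}

```text
time: 5.85
tool_pos: [0.5584, 0.1714, 0.1331]
tool_rot: [0.0, 0.998, 0.061, -0.004]
contact_force: [-0.2, 0.6, -0.5]
gripper_width: 0.996
grasp_force: 0.0
```

>>> {"method": "apply_moves", "body": {"targets": [{"translation": [0, 0, 0], "twist": 0, "hand": 0.4}, {"translation": [0, 0, 0], "twist": 0, "hand": 0.3}, {"translation": [0, 0, 0], "twist": 0, "hand": 0.2}, {"translation": [0, 0, 0], "twist": 0, "hand": 0.1}, {"translation": [0, 0, 0], "twist": 0, "hand": 0.1}, {"translation": [0, 0, 0], "twist": 0, "hand": 0.1}, {"translation": [0, 0, 0], "twist": 0, "hand": 0.1}, {"translation": [0, 0, 0], "twist": 0, "hand": 0.1}]}}

```text
time: 6.65
tool_pos: [0.5623, 0.1724, 0.1398]
tool_rot: [-0.0, 0.998, 0.061, 0.002]
contact_force: [-1.4, -0.4, 5.3]
gripper_width: 0.465
grasp_force: 60.8
```

>>> {"method": "apply_moves", "body": {"targets": [{"translation": [0, 0, -0.05], "twist": 0, "hand": 0.1}, {"translation": [0, 0, -0.15], "twist": 0, "hand": 0.1}, {"translation": [0, 0, -0.25], "twist": 0, "hand": 0.1}, {"translation": [0, 0, -0.25], "twist": 0, "hand": 0.1}, {"translation": [0, 0, -0.25], "twist": 0, "hand": 0.1}, {"translation": [0, 0, -0.15], "twist": 0, "hand": 0.1}, {"translation": [0, 0, 0], "twist": 0, "hand": 0.1}, {"translation": [0, 0, 0], "twist": 0, "hand": 0.1}]}}

```text
time: 7.45
tool_pos: [0.5609, 0.172, 0.2469]
tool_rot: [0.0, 0.998, 0.061, -0.0]
contact_force: [0.1, 0.5, -1.4]
gripper_width: 0.459
grasp_force: 60.5
```

Run:
```python
from h import *
to([.6487,-.1903,.25],-.155)
im=grab_frame("scene")[:,:,::-1];cv2.imwrite("pics/s3.png",cv2.resize(im[50:250,220:420],None,fx=3,fy=3,interpolation=2))
j=recognise("scene","jar_center");print([(np.round(r["point"],3),round(r["score"],2)) for r in j])
```

```text
pos [0.5609 0.172  0.2469] yaw 0.122 tool shift mm/100 [ 0.432  3.703 -0.031] twist 2.77 F [ 0.1  0.5 -1.4] w 0.459 g 60.5 t 7.45
[(array([0.719, 0.085, 0.056]), 0.84), (array([0.73 , 0.21 , 0.059]), 0.78), (array([0.7  , 0.302, 0.052]), 0.78), (array([0.375, 0.155, 0.048]), 0.69), (array([0.575, 0.171, 0.245]), 0.49)]
```

View pics/s3.png

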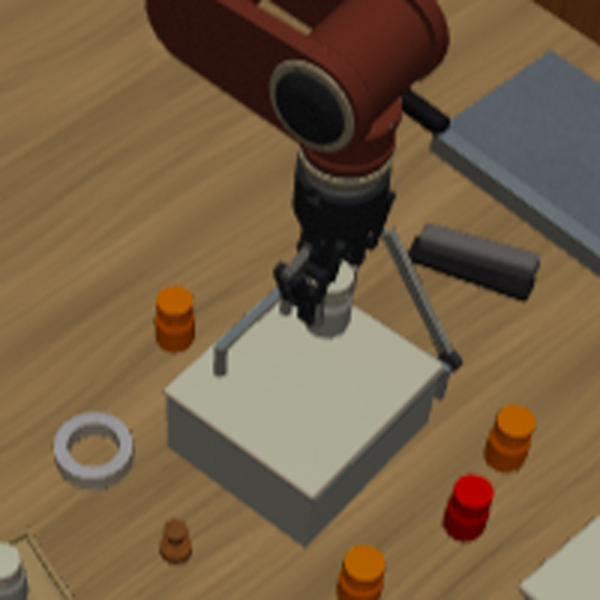

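The jar hangs upright in the fingers (crop (335,300)) and the lid is bare and shut. I'll carry the jar over to the cork.

>>> {"method": "apply_moves", "body": {"targets": [{"translation": [0.02, 0.2, 0], "twist": 0, "hand": 0.1}, {"translation": [0.04, 0.35, 0], "twist": 0, "hand": 0.1}, {"translation": [0.05, 0.4, 0], "twist": 0, "hand": 0.1}, {"translation": [0.05, 0.4, 0], "twist": 0, "hand": 0.1}, {"translation": [0.05, 0.4, 0], "twist": 0, "hand": 0.1}, {"translation": [0.05, 0.4, 0], "twist": 0, "hand": 0.1}, {"translation": [0.05, 0.4, 0], "twist": 0, "hand": 0.1}, {"translation": [0.05, 0.4, 0], "twist": 0, "hand": 0.1}]}}

```text
time: 8.35
tool_pos: [0.6321, -0.1178, 0.2451]
tool_rot: [-0.001, 0.998, 0.061, -0.002]
contact_force: [1.0, 0.9, -2.2]
gripper_width: 0.464
grasp_force: 60.6
```

>>> {"method": "apply_moves", "body": {"targets": [{"translation": [0.04, 0.35, 0], "twist": 0, "hand": 0.1}, {"translation": [0.03, 0.25, 0], "twist": 0, "hand": 0.1}, {"translation": [0, 0.15, 0], "twist": 0, "hand": 0.1}, {"translation": [0, 0, 0], "twist": 0.9, "hand": 0.1}, {"translation": [0, 0, 0], "twist": 0.9, "hand": 0.1}, {"translation": [0, 0, 0], "twist": 0.97, "hand": 0.1}, {"translation": [0, 0, 0], "twist": 0, "hand": 0.1}, {"translation": [0, 0, 0], "twist": 0, "hand": 0.1}]}}

```text
time: 9.15
tool_pos: [0.6484, -0.1893, 0.2464]
tool_rot: [-0.0, 0.997, -0.076, -0.001]
contact_force: [-0.3, -0.2, -1.3]
gripper_width: 0.461
grasp_force: 60.6
```

Run:
```python
from h import *
to([.6487,-.1903,.12],-.155)
```

```text
pos [ 0.6484 -0.1893  0.2464] yaw -0.153 tool shift mm/100 [0.004 0.009 1.264] twist 0.02 F [-0.3 -0.2 -1.3] w 0.461 g 60.6 t 9.15
```

>>> {"method": "apply_moves", "body": {"targets": [{"translation": [0, 0.01, 0.25], "twist": 0, "hand": 0.1}, {"translation": [0, 0, 0.35], "twist": 0, "hand": 0.1}, {"translation": [0, 0, 0.35], "twist": 0, "hand": 0.1}, {"translation": [0, 0, 0.35], "twist": 0, "hand": 0.1}, {"translation": [0, 0, 0.25], "twist": 0, "hand": 0.1}, {"translation": [0, 0, 0.15], "twist": 0, "hand": 0.1}, {"translation": [0, 0, 0], "twist": 0, "hand": 0.1}, {"translation": [0, 0, 0], "twist": 0, "hand": 0.1}]}}

```text
time: 9.95
tool_pos: [0.6492, -0.1911, 0.0783]
tool_rot: [0.0, 0.997, -0.077, 0.001]
contact_force: [1.4, -0.2, -0.4]
gripper_width: 0.464
grasp_force: 60.6
```

Run:
```python
from h import *
to([.6487,-.1903,.047],-.155)
S=grab_frame("scene")[:,:,::-1];T=grab_frame("top")[:,:,::-1]
cv2.imwrite("pics/s4.png",np.hstack([cv2.resize(S[220:320,190:290],(400,400),interpolation=2),cv2.resize(T[165:245,290:370],(400,400),interpolation=2)]))
o=state()["tool_pos"]
for dz in(-.003,-.038):
  P=o+[0,0,dz];print(dz,"expected scene",proj("scene",P),"crop",(proj("scene",P)-[190,220])*4)
for r in recognise("scene","jar_center"):print(np.round(r["point"],3),round(r["score"],2))
```

```text
pos [ 0.6492 -0.1911  0.0783] yaw -0.154 tool shift mm/100 [-0.006 -0.007  0.313] twist 0.01 F [ 1.4 -0.2 -0.4] w 0.464 g 60.6 t 9.95
-0.003 expected scene [248.14685243 281.57908455] crop [232.58740973 246.3163382 ]
-0.038 expected scene [248.91994962 286.97872768] crop [235.6797985 267.9149107]
[0.701 0.302 0.05 ] 0.7
[0.731 0.211 0.061] 0.66
[0.376 0.152 0.046] 0.62
[ 0.661 -0.191  0.09 ] 0.6
[0.719 0.086 0.06 ] 0.51
```

View pics/s4.png

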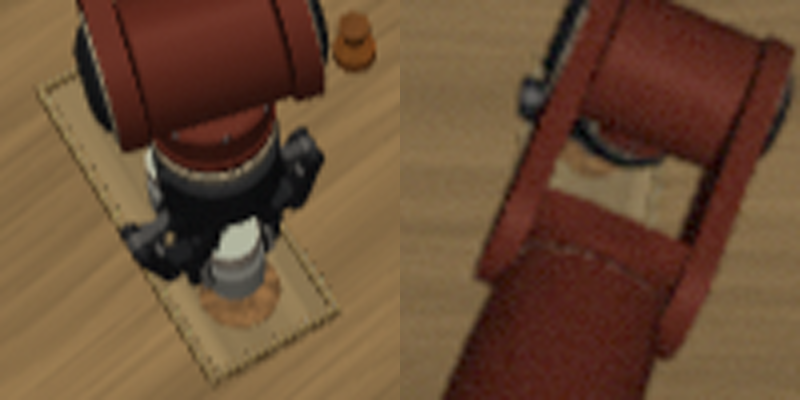

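The jar hangs above the bare cork, nearly centred (crop jar bottom (236,297), disc (240,305)). I'll lower it slowly and watch the force.

>>> {"method": "apply_moves", "body": {"targets": [{"translation": [-0.01, 0, 0.1], "twist": 0, "hand": 0.1}, {"translation": [0, 0, 0.1], "twist": 0, "hand": 0.1}, {"translation": [0, 0, 0.05], "twist": 0, "hand": 0.1}, {"translation": [0, 0, 0], "twist": 0, "hand": 0.1}, {"translation": [0, 0, 0.02], "twist": 0, "hand": 0.1}, {"translation": [0, 0, 0.02], "twist": 0, "hand": 0.1}, {"translation": [0, 0, 0], "twist": 0, "hand": 0.1}, {"translation": [0, 0, 0], "twist": 0, "hand": 0.1}]}}

```text
time: 10.9
tool_pos: [0.6478, -0.1909, 0.05]
tool_rot: [0.0, 0.997, -0.077, -0.0]
contact_force: [-4.2, 1.6, 6.3]
gripper_width: 0.466
grasp_force: 61.4
```

>>> {"method": "apply_moves", "body": {"targets": [{"translation": [0, 0, 0], "twist": 0, "hand": 0.55}, {"translation": [0, 0, 0], "twist": 0, "hand": 0.65}, {"translation": [0, 0, 0], "twist": 0, "hand": 0.75}, {"translation": [0, 0, 0], "twist": 0, "hand": 0.75}, {"translation": [0, 0, -0.2], "twist": 0, "hand": 0.75}, {"translation": [0, 0, -0.4], "twist": 0, "hand": 0.75}, {"translation": [0, 0, -0.4], "twist": 0, "hand": 0.75}, {"translation": [0, 0, -0.4], "twist": 0, "hand": 0.75}]}}

```text
time: 11.7
tool_pos: [0.6473, -0.1907, 0.1893]
tool_rot: [-0.0, 0.997, -0.078, -0.0]
contact_force: [-0.4, -0.5, 0.5]
gripper_width: 0.753
grasp_force: 0.0
```

>>> {"method": "apply_moves", "body": {"targets": [{"translation": [-0.4, -0.1, -0.4], "twist": 0, "hand": 0.75}, {"translation": [-0.4, -0.3, -0.2], "twist": 0, "hand": 0.75}, {"translation": [-0.3, -0.4, 0], "twist": 0, "hand": 0.75}, {"translation": [-0.2, -0.4, 0], "twist": 0, "hand": 0.75}, {"translation": [-0.2, -0.4, 0], "twist": 0, "hand": 0.75}, {"translation": [0, -0.4, 0], "twist": 0, "hand": 0.75}, {"translation": [0, -0.4, 0], "twist": 0, "hand": 0.75}, {"translation": [0, -0.4, 0], "twist": 0, "hand": 0.75}]}}

```text
time: 12.5
tool_pos: [0.5499, 0.106, 0.2419]
tool_rot: [-0.0, 0.997, -0.078, 0.0]
contact_force: [-0.2, -0.5, -0.6]
gripper_width: 0.749
grasp_force: 0.0
```

Run:
```python
from h import *
to([.48,.1664,.25],.124)
S=grab_frame("scene")[:,:,::-1];T=grab_frame("top")[:,:,::-1];cv2.imwrite("pics/full5.png",S)
cv2.imwrite("pics/s5.png",np.hstack([cv2.resize(S[220:320,190:290],(400,400),interpolation=2),cv2.resize(T[165:265,290:390],(400,400),interpolation=2)]))
```

```text
pos [0.5499 0.106  0.2419] yaw -0.155 tool shift mm/100 [-0.784 -0.488 -0.081] twist -2.79 F [-0.2 -0.5 -0.6] w 0.749 g 0.0 t 12.5
```

View pics/s5.png

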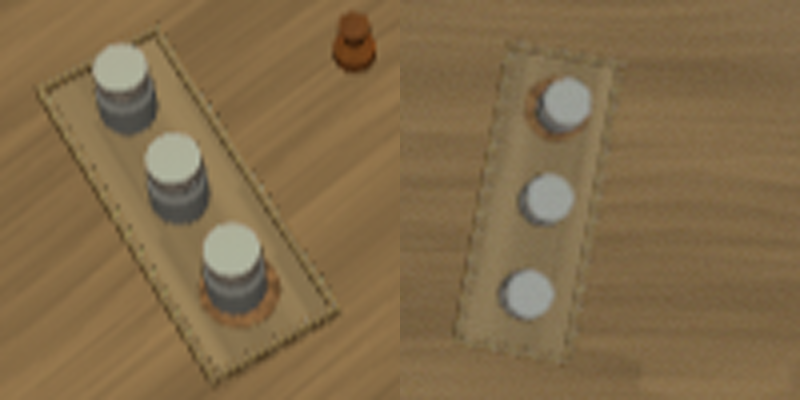

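The jar stands upright and free on the cork (scene crop (235,285), disc (240,290)). The other jars are unmoved. Next I'll go over the handle and turn the gripper across the bar.

>>> {"method": "apply_moves", "body": {"targets": [{"translation": [-0.26, -0.16, 0], "twist": 0, "hand": 1}, {"translation": [-0.26, -0.16, 0], "twist": 0, "hand": 1}, {"translation": [-0.26, -0.16, 0], "twist": 0, "hand": 1}, {"translation": [0, 0, 0], "twist": -1, "hand": 1}, {"translation": [0, 0, 0], "twist": -1, "hand": 1}, {"translation": [0, 0, 0], "twist": -1, "hand": 1}, {"translation": [0, 0, 0], "twist": -1, "hand": 1}, {"translation": [0, 0, 0], "twist": -1, "hand": 1}]}}

```text
time: 13.4
tool_pos: [0.4804, 0.1632, 0.2416]
tool_rot: [0.0, 0.985, 0.173, -0.0]
contact_force: [-0.5, -0.0, 0.5]
gripper_width: 0.999
grasp_force: 0.0
```

>>> {"method": "apply_moves", "body": {"targets": [{"translation": [0, 0, 0], "twist": -1, "hand": 1}, {"translation": [0, 0, 0], "twist": -1, "hand": 1}, {"translation": [0, 0, 0], "twist": -1, "hand": 1}, {"translation": [0, 0, 0], "twist": -1, "hand": 1}, {"translation": [0, 0, 0], "twist": -1, "hand": 1}, {"translation": [0, 0, 0], "twist": -1, "hand": 1}, {"translation": [0, 0, 0], "twist": -1, "hand": 1}, {"translation": [0, 0, 0], "twist": -1, "hand": 1}]}}

```text
time: 14.2
tool_pos: [0.4805, 0.1632, 0.2416]
tool_rot: [0.0, 0.84, 0.543, -0.0]
contact_force: [-0.3, 0.3, 0.0]
gripper_width: 1.005
grasp_force: 0.0
```

>>> {"method": "apply_moves", "body": {"targets": [{"translation": [0, 0, 0], "twist": -1, "hand": 1}, {"translation": [0, 0, 0], "twist": -1, "hand": 1}, {"translation": [0, 0, 0], "twist": -1, "hand": 1}, {"translation": [0, 0, 0], "twist": -1, "hand": 1}, {"translation": [0, 0, 0], "twist": -1, "hand": 1}, {"translation": [0, 0, 0], "twist": -0.5, "hand": 1}, {"translation": [0, 0, 0], "twist": 0, "hand": 1}, {"translation": [0, 0, 0], "twist": 0, "hand": 1}]}}

```text
time: 15.0
tool_pos: [0.4805, 0.1635, 0.2416]
tool_rot: [0.0, 0.663, 0.749, -0.0]
contact_force: [-0.3, 0.9, -0.2]
gripper_width: 1.0
grasp_force: 0.0
```

Run:
```python
from h import *
to([.48,.1664,.14],1.695)
print("bar",tri([("scene",(304.8,156.8)),("top",(218.7,242.05))]),atz("scene",(304.8,156.8),.142),atz("top",(218.7,242.05),.144))
t=tri([("scene",(349.3,128.3)),("top",(175.4,225.3))]);h=tri([("scene",(371.7,170)),("top",(176.2,196.2))]);print("gauge",t,h,np.arctan2(t[2]-h[2],np.hypot(*(t-h)[:2])),np.linalg.norm(t-h))
S=grab_frame("scene")[:,:,::-1];T=grab_frame("top")[:,:,::-1]
cv2.imwrite("pics/s6.png",np.hstack([cv2.resize(S[110:230,260:380],(400,400),interpolation=2),cv2.resize(T[180:260,165:245],(400,400),interpolation=2)]))
```

```text
pos [0.4805 0.1635 0.2416] yaw 1.693 tool shift mm/100 [ 3.000e-02 -1.000e-03  1.016e+00] twist -0.02 F [-0.3  0.9 -0.2] w 1.0 g 0.0 t 15.0
bar [0.47653178 0.16696924 0.12892665] [0.4842312 0.1601884 0.142    ] [0.47597121 0.1647595  0.144     ]
gauge [0.52465039 0.28927841 0.19963991] [0.62053185 0.30883225 0.0837021 ] 0.8697781623777369 0.15171414812367479
```

View pics/s6.png

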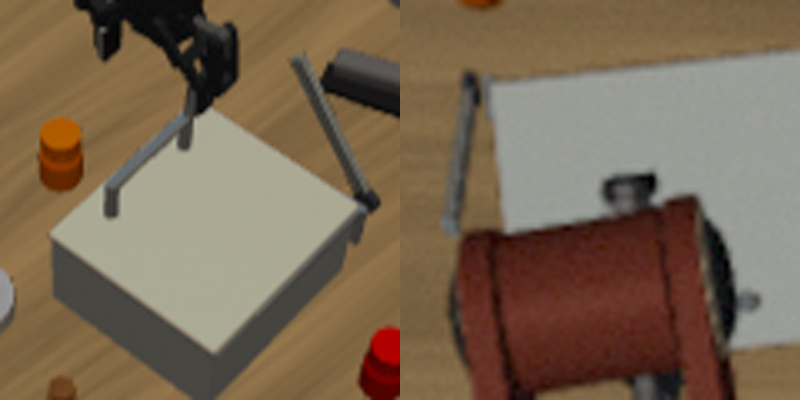

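The gripper is across the bar: its fingers are above (scene crop (215,60)) and the bar runs (110,185)–(190,120). The gauge angle is about 0.87 by triangulation and by the fit. I'll descend and grip.

>>> {"method": "apply_moves", "body": {"targets": [{"translation": [0.03, 0, 0.1], "twist": 0, "hand": 1}, {"translation": [0, 0, 0.25], "twist": 0, "hand": 1}, {"translation": [0, 0, 0.25], "twist": 0, "hand": 1}, {"translation": [0, 0, 0.2], "twist": 0, "hand": 1}, {"translation": [0, 0, 0.15], "twist": 0, "hand": 1}, {"translation": [0, 0, 0.06], "twist": 0, "hand": 1}, {"translation": [0, 0, 0], "twist": 0, "hand": 1}, {"translation": [0, 0, 0], "twist": 0, "hand": 1}]}}

```text
time: 15.9
tool_pos: [0.4808, 0.167, 0.1416]
tool_rot: [0.0, 0.662, 0.75, 0.001]
contact_force: [-0.2, -0.6, 0.8]
gripper_width: 1.002
grasp_force: 0.0
```

>>> {"method": "apply_moves", "body": {"targets": [{"translation": [0, 0, 0], "twist": 0, "hand": 0.6}, {"translation": [0, 0, 0], "twist": 0, "hand": 0.4}, {"translation": [0, 0, 0], "twist": 0, "hand": 0.2}, {"translation": [0, 0, 0], "twist": 0, "hand": 0}, {"translation": [0, 0, 0], "twist": 0, "hand": 0}, {"translation": [0, 0, 0], "twist": 0, "hand": 0}, {"translation": [0, 0, 0], "twist": 0, "hand": 0}, {"translation": [0, 0, 0], "twist": 0, "hand": 0}]}}

```text
time: 16.7
tool_pos: [0.4784, 0.1666, 0.1408]
tool_rot: [-0.002, 0.662, 0.75, -0.002]
contact_force: [-7.4, -0.9, 5.7]
gripper_width: 0.122
grasp_force: 58.4
```

Run:
```python
from h import *
to([.48,.1664,.14],1.695)
```

```text
pos [0.4784 0.1666 0.1408] yaw 1.695 tool shift mm/100 [-0.004  0.016  0.008] twist -0.0 F [-7.4 -0.9  5.7] w 0.122 g 58.4 t 16.7
```

Run:
```python
import numpy as np
a=lambda p:np.array([155*(1-np.cos(p))+50*np.sin(p),-(155*np.sin(p)+50*(np.cos(p)-1))])/100
prev=np.zeros(2)
for k in range(1,17):
    q=np.round(a(.05*k),2);print(k,np.round(q-prev,2));prev=q
```

```text
1 [ 0.03 -0.08]
2 [ 0.03 -0.07]
3 [ 0.03 -0.08]
4 [ 0.04 -0.07]
5 [ 0.04 -0.07]
6 [ 0.05 -0.07]
7 [ 0.05 -0.06]
8 [ 0.05 -0.06]
9 [ 0.05 -0.06]
10 [ 0.06 -0.06]
11 [ 0.06 -0.06]
12 [ 0.06 -0.05]
13 [ 0.07 -0.05]
14 [ 0.07 -0.04]
15 [ 0.07 -0.04]
16 [ 0.07 -0.04]
```

>>> {"method": "apply_moves", "body": {"targets": [{"translation": [0, 0.01, -0.08], "twist": 0, "hand": 0}, {"translation": [0, 0.02, -0.07], "twist": 0, "hand": 0}, {"translation": [0, 0.03, -0.08], "twist": 0, "hand": 0}, {"translation": [0, 0.04, -0.07], "twist": 0, "hand": 0}, {"translation": [0, 0.04, -0.07], "twist": 0, "hand": 0}, {"translation": [0, 0.05, -0.07], "twist": 0, "hand": 0}, {"translation": [0, 0.05, -0.06], "twist": 0, "hand": 0}, {"translation": [0, 0.05, -0.06], "twist": 0, "hand": 0}]}}

```text
time: 17.5
tool_pos: [0.5068, 0.1701, 0.1957]
tool_rot: [-0.002, 0.662, 0.75, -0.003]
contact_force: [-5.9, -0.4, -8.3]
gripper_width: 0.12
grasp_force: 58.4
```

Force is as expected, so I'll continue.

>>> {"method": "apply_moves", "body": {"targets": [{"translation": [0, 0.05, -0.06], "twist": 0, "hand": 0}, {"translation": [0, 0.06, -0.06], "twist": 0, "hand": 0}, {"translation": [0, 0.06, -0.06], "twist": 0, "hand": 0}, {"translation": [0, 0.06, -0.05], "twist": 0, "hand": 0}, {"translation": [0, 0.07, -0.05], "twist": 0, "hand": 0}, {"translation": [0, 0.07, -0.04], "twist": 0, "hand": 0}, {"translation": [0, 0.07, -0.04], "twist": 0, "hand": 0}, {"translation": [0, 0, 0], "twist": 0, "hand": 0}]}}

```text
time: 18.3
tool_pos: [0.5508, 0.1756, 0.2357]
tool_rot: [-0.002, 0.662, 0.75, -0.003]
contact_force: [-15.5, -2.8, 6.1]
gripper_width: 0.114
grasp_force: 59.6
```

Run:
```python
from h import *
to([.48,.1664,.14],1.695)
S=grab_frame("scene")[:,:,::-1];T=grab_frame("top")[:,:,::-1]
cv2.imwrite("pics/s7.png",np.hstack([cv2.resize(S[95:235,260:400],(420,420),interpolation=2),cv2.resize(T[180:260,165:245],(380,420),interpolation=2)]))
```

```text
pos [0.5508 0.1756 0.2357] yaw 1.695 tool shift mm/100 [-0.003 -0.714  0.957] twist 0.0 F [-15.5  -2.8   6.1] w 0.114 g 59.6 t 18.3
```

View pics/s7.png

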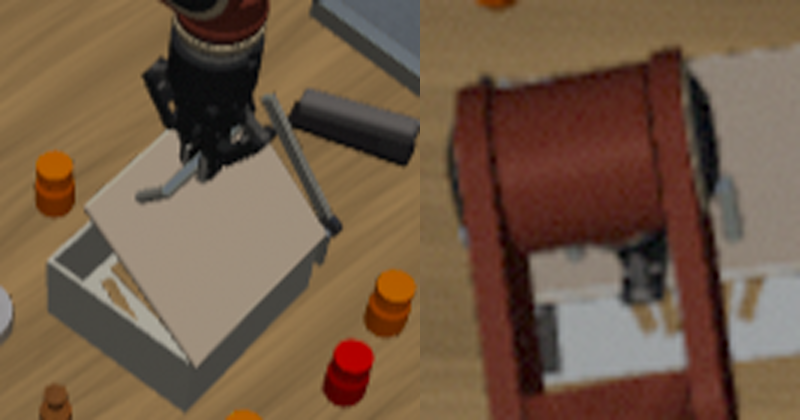

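The lid is up (scene crop: front -y corner at (88,208), hinge end at (190,362)), and the gauge runs (268,97)–(335,225). Next I'll fit the lid angle.

```bash
cat > ang.py <<'E'
from fit import *
p=least_squares(res,[.63,.17,0,.6,.003,0,0,0,0]).x
def L(f,x,y,z):
    c,s=np.cos(f),np.sin(f);return W(p,(c*x+s*z,y,-s*x+c*z))
def lidfit(sc,tp):
    "sc: scene front -y corner; tp: two top-view points on front edge"
    x0=p[4]
    def r(f,parts=False):
        f=f[0];a=proj("scene",L(f,x0-.186,-.102,.009))+p[7:9]-sc
        A=proj("top",L(f,x0-.186,-.102,.009))+p[5:7];B=proj("top",L(f,x0-.186,.102,.009))+p[5:7];n=np.array([B[1]-A[1],A[0]-B[0]]);n/=np.linalg.norm(n)
        b=[(np.array(t)-A)@n for t in tp]
        return a,np.array(b)
    f1=least_squares(lambda f:r(f)[0],[.75]);f2=least_squares(lambda f:r(f)[1],[.75])
    print("scene",f1.x,f1.fun,"top",f2.x,f2.fun)
if __name__=="__main__":
    print("gauge fit",p[3])
    lidfit(np.array((289.3,164.3)),[(189.2,237.7),(245,231)])
E
python3 ang.py
```

```text
gauge fit 0.8714259749730418
scene [0.74924158] [-0.01783478 -0.18663535] top [0.70304545] [ 0.21125075 -0.21161408]
```

>>> {"method": "apply_moves", "body": {"targets": [{"translation": [0, 0.04, -0.03], "twist": 0, "hand": 0}, {"translation": [0, 0.04, -0.03], "twist": 0, "hand": 0}, {"translation": [0, 0.05, -0.02], "twist": 0, "hand": 0}, {"translation": [0, 0.04, -0.02], "twist": 0, "hand": 0}, {"translation": [0, 0, 0], "twist": 0, "hand": 0}, {"translation": [0, 0, 0], "twist": 0, "hand": 0}, {"translation": [0, 0, 0], "twist": 0, "hand": 0}, {"translation": [0, 0, 0], "twist": 0, "hand": 0}]}}

```text
time: 19.2
tool_pos: [0.5677, 0.1776, 0.2451]
tool_rot: [-0.002, 0.662, 0.75, -0.002]
contact_force: [-12.8, -2.4, 4.2]
gripper_width: 0.119
grasp_force: 59.2
```

Run:
```python
from ang import *
to([.48,.1664,.14],1.695)
S=grab_frame("scene")[:,:,::-1].copy();T=grab_frame("top")[:,:,::-1].copy()
s=state()["tool_pos"];d=s-[.4784,.1666,.1408];dx=np.hypot(d[0],d[1]);print("kin",np.arctan2(.05+d[2],.155-dx)-np.arctan2(50,155))
k=5
A=cv2.resize(S[100:220,270:380],None,fx=k,fy=k,interpolation=2)
for f,c in((.77,(0,0,255)),(.87,(0,255,0)),(.97,(255,0,0))):
    q=((proj("scene",L(f,p[4]-.186,-.102,.005))+p[7:9]-[270,100]+.5)*k).astype(int);cv2.circle(A,tuple(int(v) for v in q),3,c,-1)
    a,b=[tuple(int(v) for v in ((proj("scene",L(f,x,.115,0))+p[7:9]-[270,100]+.5)*k)) for x in(-.147,0)];cv2.line(A,a,b,c,1)
cv2.imwrite("pics/s8.png",A)
for cam in("scene","top"):
    for r in regions_of(cam,"gauge_tip")[:2]:
        ys,xs=np.nonzero(r["pixels"]);print(cam,round(r["score"],2),len(xs),xs.min(),xs.max(),ys.min(),ys.max())
for r in recognise("scene","jar_b_center"):print(np.round(r["point"],3),round(r["score"],2))
```

```text
pos [0.5677 0.1776 0.2451] yaw 1.695 tool shift mm/100 [-0.003 -0.884  1.051] twist 0.0 F [-12.8  -2.4   4.2] w 0.119 g 59.2 t 19.2
kin 0.8598404087161138
scene 0.52 194 351 372 129 170
top 0.63 1034 187 247 188 232
[ 0.58  -0.179  0.069] 0.51
```

View pics/s8.png

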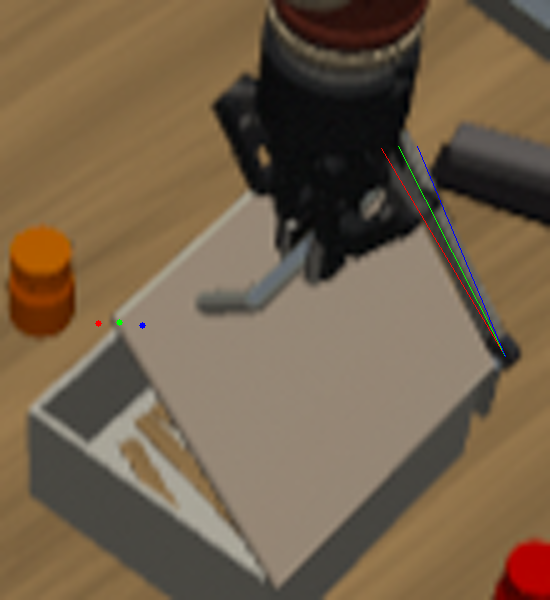

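Run:
```python
from ang import *
for cam,fn,off,rows in(("scene","pics/scene0.png",p[7:9],range(128,170,2)),("top","pics/top0.png",p[5:7],range(196,227,2))):
    im=cv2.imread(fn);sat=(im.max(2).astype(int)-im.min(2))
    A,B=[proj(cam,L(.87,x,.115,0))+off for x in(-.147,0)];pts=[]
    for r in rows:
        x=A[0]+(B[0]-A[0])*(r-A[1])/(B[1]-A[1]);c0=int(round(x))
        w=sat[r,c0-8:c0+9];xs=np.arange(c0-8,c0+9);print(cam,r,round(x,1),c0-8,w.tolist())
```

```text
scene 128 348.9 341 [67, 67, 67, 68, 67, 59, 24, 6, 7, 11, 10, 24, 67, 68, 70, 69, 68]
scene 130 349.9 342 [68, 68, 67, 67, 65, 54, 25, 6, 7, 9, 10, 24, 67, 67, 66, 54, 8]
scene 132 350.9 343 [66, 67, 65, 64, 63, 53, 25, 7, 5, 9, 10, 22, 64, 54, 7, 2, 1]
scene 134 351.9 344 [65, 64, 65, 66, 65, 52, 10, 6, 5, 9, 9, 15, 4, 3, 2, 1, 3]
scene 136 352.9 345 [66, 64, 62, 62, 63, 53, 9, 6, 5, 9, 9, 9, 3, 2, 2, 1, 2]
scene 138 354.0 346 [62, 62, 65, 66, 67, 54, 10, 6, 5, 10, 10, 28, 46, 47, 34, 12, 3]
scene 140 355.0 347 [67, 66, 65, 62, 61, 49, 8, 5, 5, 10, 10, 33, 62, 62, 61, 60, 53]
scene 142 356.0 348 [60, 59, 59, 60, 61, 50, 9, 6, 6, 9, 9, 31, 58, 60, 59, 59, 61]
scene 144 357.0 349 [59, 60, 60, 61, 60, 50, 9, 6, 6, 10, 11, 31, 59, 60, 60, 61, 59]
scene 146 358.0 350 [59, 61, 59, 59, 59, 48, 7, 6, 6, 11, 10, 46, 59, 59, 60, 59, 61]
scene 148 359.1 351 [61, 61, 60, 60, 61, 51, 9, 6, 5, 10, 10, 44, 60, 62, 65, 66, 67]
scene 150 360.1 352 [61, 62, 62, 61, 61, 49, 9, 6, 5, 11, 11, 49, 66, 65, 65, 64, 65]
scene 152 361.1 353 [61, 61, 61, 62, 60, 51, 8, 6, 6, 9, 10, 47, 64, 65, 67, 65, 64]
sc
[... 1311 characters left out ...]
53, 52, 55, 52, 17, 5]
top 212 177.0 169 [53, 52, 55, 55, 55, 48, 21, 8, 8, 19, 49, 56, 57, 54, 59, 23, 7]
top 214 176.8 169 [59, 57, 54, 55, 52, 39, 12, 7, 4, 38, 52, 56, 56, 54, 53, 40, 11]
top 216 176.5 169 [56, 55, 58, 56, 54, 31, 8, 6, 7, 44, 51, 55, 56, 59, 56, 48, 9]
top 218 176.2 168 [56, 56, 55, 56, 56, 54, 23, 7, 2, 16, 48, 61, 58, 59, 58, 60, 52]
top 220 176.0 168 [56, 55, 56, 56, 53, 44, 19, 3, 4, 29, 45, 54, 52, 52, 55, 53, 53]
top 222 175.7 168 [56, 53, 54, 51, 53, 31, 12, 10, 8, 39, 52, 51, 54, 54, 52, 55, 53]
top 224 175.4 167 [56, 53, 55, 54, 56, 52, 10, 8, 5, 6, 44, 54, 55, 52, 49, 54, 53]
top 226 175.2 167 [56, 54, 57, 54, 52, 53, 43, 11, 4, 14, 47, 53, 56, 56, 54, 52, 50]
```

The gauge's pixel slope matches 0.87, and the lid is at about 0.86 by kinematics and by its corner (crop (117,319)). That is well inside 0.10, and the lid is held still, so I'll hand in.

```bash
python3 -c "
from plant import *
print(job_done())"
```

```text
the job is handed in; nothing more can be done
None
```

I handed the job in with the jar standing upright and released on the cork disc, and the lid held still at about 0.86 rad against the gauge's 0.87 rad; `job_done()` returned no verdict.

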